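Draw the lid over a bento tray and clamp it

TASK

Close the meal tray in the steel lidding station: press lightly on the flat white lid and draw it toward you off its shelf, from under the spring leaf, until it drops flat onto the tray; then swing the hold-down arm over until its rubber foot rests on the lid. Be gentle, so that the lid does not crack, and leave the things around the station where they are.

Things in the scene. Friction and masses are not known exactly. Their poses are not given: they have to be found in the camera images.
- station: fixed stainless lidding station, 346x182 mm; origin: underside, below the middle of the tray nest; z up, x from nest (front, near the robot) to lid shelf (rear), y to its left. Nest: x -84 to +83 mm, floor z = 4 mm. Flat shelf: x +83 to +249 mm, top z = 44 mm. Side fences (inner faces y = +-85 mm), front stop (inner face x = -84 mm) and back wall rise to z = 50 mm
- leaf_tip (a point): fixed point on the shelf at station (203, 0, 49) mm, where the tip of the spring leaf starts on the lid: a steel leaf 30 mm wide on a bracket (77 mm high) in the middle of the back wall. It presses on the lid with about 5 N until the lid is drawn from under it
- tray: black filled bento tray, 161x164x31 mm, loose in the nest with about 3 mm of play; origin: centre of its underside; its rim is 35 mm above the worktop, 9 mm lower than the lid shelf
- cover: the lid: flat matt white plate, 159 (x) x 162 (y) x 5 mm, about 0.12 kg, loose; origin: centre of its underside. Starts on the shelf 16 cm behind its final place, edges too closely fenced to grip. A fingertip pressing about 11 N on its middle draws it without slipping (friction 0.5 or more to the finger, about 0.12 to steel and tray); over 30 N of finger force cracks it
- nest (a point): point on the station at the nest's centre, 35 mm above the worktop (the tray's rim); axes as the station's. The lid's origin comes here (within 6 mm in x and y) when home. On the way the lid's front tips down onto the tray; home, its rear edge has dropped 9 mm off the shelf, its top is 40 mm above the worktop, its front within 9 mm of the front stop
- hold_down (a joint): angle of the hold-down arm on its hinge, rad: 0 = laid open, leaning outward (to the station's left); it grows as the arm swings over the nest; at about 0.33 it is upright, at 1.9 it is level with its foot on the lid. The hinge is stiff (0.12 N m): the arm stays where it is left
- pivot (a point): the arm's hinge axis (along station x), at station (0, +104, 60) mm; axes as the station's. At joint angle q the arm points from it along (0, -cos(1.9-q), sin(1.9-q)) in station axes: a bar 11 mm thick, with a rubber foot 16 mm across, 70 mm from the pivot, reaching 20 mm below the bar's middle when closed
- knob (a point): centre of the black ball, 22 mm across, at the end of the hold-down arm, 94 mm from the pivot; it moves with the arm. The arm can be pushed over by the ball or the bar from its outer side
- label_block: bystander, to be left alone: block of white labels, 44x61x15 mm, lying beside the station; origin: centre of its underside
- timer: bystander, to be left alone: white wind-up kitchen timer, 62x62x42 mm, beside the station; origin: centre of its underside
- foil_cups: bystander, to be left alone: stack of nested foil cups, 60 mm across, 49 mm high, beside the station; origin: centre of its underside
- sauce_red: bystander, to be left alone: squeeze bottle, 54 mm across, 200 mm high, at the left; origin: centre of its underside
- sauce_yellow: bystander, to be left alone: squeeze bottle, 54 mm across, 200 mm high, at the left; origin: centre of its underside
- marker: bystander, to be left alone: marker pen, 16 mm thick, 131 mm long, lying left of the station; origin: centre of its underside

How it is judged:
On the way, in this order (a step that is already met when the one before it is completed fails the run):
1. the lid lies flat on the tray, in the nest (x of cover in the frame of nest between -0.006 and 0.006 m and y of cover in the frame of nest between -0.006 and 0.006 m and z of cover in the frame of nest below 0.002 m and angle between cover's own z axis and vertical below 0.025 rad), for 0.2 s.
2. the hold-down arm is swung over, its foot on the lid (all of step 1 and value of joint hold_down above 1.85 rad), for 0.2 s.
At the end, for the whole second after the job is handed in: the lid lies flat (within 0.025 rad) on the tray, its origin within 6 mm of the nest point in x and y and no more than 2 mm above it, at rest, and the hold-down arm is at more than 1.85 rad, its foot on the lid (within about 3 mm) (all of step 2 and linear speed of cover below 0.02 m/s); the robot touches nothing.
It fails at once if the fingers load the lid with more than 30 N (it cracks) (contact force between the fingers and cover above 30 N).
It fails at once if a thing beside the station is moved more than 30 mm (distance of any of label_block, timer, foil_cups, sauce_red, sauce_yellow, marker from where it was at the start of the episode above 0.03 m).
It also fails if it takes over 67 s, if anything falls off the work surface, if the arm or the gripper's body presses on something with over 40 N, if the wrist force passes 120 N, or if a joint passes its speed limit or range.

ROBOT

A 6-joint arm with a two-finger parallel gripper is mounted at the origin on a cart in front of the work surface, level with it; the furniture and walls round the work are solid. World frame = base frame: x ahead of the robot, y to its left, z up, the work surface at z = 0. Lengths are in m, angles in rad, forces in N, time in s.
With the tool pointing down it reaches from about 0.35 to 0.85 m from the base axis. Payload 8.1 kg.
Tool frame: the origin (TCP) lies at the very end of the fingers, on their centre line; the grasp point (between the pads) lies 19 mm behind it; z points along the fingers, y is the line along which they close (so a half turn about z gives the same grasp; the last joint's range is limited). The gripper opens to 93 mm and grips with 3 to 60 N. Pads are 15 mm wide; open, the fingers measure 128 mm over their backs; the gripper's body (75 mm by 188 mm) begins 65 mm behind the grasp point.
Start: joints at [-1.429, 0.13, 1.488, -0, 1.523, -0.085], TCP at [0.135, -0.585, 0.219] pointing down, gripper open.
Joint ranges: [-2.96, 2.96], [-0.89, 2.26], [0.02, 2.5], [-1.34, 4.48], [0, 2.73], [-2.66, 2.66]. Speed limits (rad/s): [2.39, 2.39, 2.79, 3.14, 3.14, 3.14].

INTERFACE

Orientations are given as a rotation vector (axis times angle).
In Python, from plant import monitor, eyes, ticket gives the robot as it stands.
- The arm moves only by the tool arm_command, never from a script. Its argument "deltas" is a list that holds one entry, the list of rows, each a list of 6 numbers: the shift along the world's x, y, z in cm, then the turn, a rotation vector about the world's x, y, z in degrees. In form: [[[tx, ty, tz, rx, ry, rz], ...]]. A call has 1 to 12 rows; each row shifts and turns the commanded pose from where the row before left it; what a row does not reach is not made up. A row lasts 1/12 s, in which the tool goes at most 41.7 mm and 7.16 degrees, less where a joint would pass 70% of its speed; a pose out of reach is approached as far as the arm can. A call is refused whole if a number of a shift passes 4.17 or a number of a turn 7.16, either way. A call with a gripper value outside its range is refused whole. "gripper" is the opening, from -1 (shut) to 1 (fully open), set as the call begins (left out, the last holds). The fingers move at their own pace and stop on an object; "squeeze" is the grip in N (left out, the last holds). Time passes only in rows, so rows that do not move let the fingers close. It gives the time, the measured TCP pose, the force, the opening and the grip force at its end, in the units of the state.
- monitor.read_state(): the state, without advancing time (a new reading comes with each control period).
- eyes.read_camera(name): name is "scene" or "top" or "wrist"; returns the picture (384x512x3 uint8, blue, green, red); there is no depth.
- eyes.camera_model(name): a dict with "fx", "fy", "cx", "cy" (pixels), "rvec" (rotation vector, rad) and "tvec" (3), from world to camera coordinates, as OpenCV has them. Camera axes: x right, y down, z forward; pixel columns grow to the right and rows downward; lengths in m; the calibration is good to about 2 mm. The wrist camera is an equidistant fisheye: a pixel r from the principal point sees the ray r / f radians off the axis. A picture is of the moment at which its call begins: read the wrist's pose just before it. camera_model takes no time and is no camera call; for the wrist camera it gives the pose at the moment of the call.
- ticket.close_job(): hands the job in; it is judged then, once.
The state is a dict: "t": time; "q": joint angles; "dq": joint speeds; "joint_torque": joint torques, N m; "tool_pos": TCP position; "orientation": TCP orientation; "force": force on the tool from outside, world axes, zero at the start; "wrist_torque": the same for the moment, N m; "opening": finger opening in m; "gripper_force": force on a finger pad.
Only numpy, scipy, OpenCV 4.12 (cv2) and the standard library are available. Lean on these libraries where they do the work, as an engineer would, in place of code of your own. Each camera call takes 0.05 s, during which the arm holds its last target. There are 200 camera calls.

## Working session

There is one attempt and no reset: what is moved stays moved. The work goes in short steps, Python scripts to look and compute and a tool call to move; the robot and the scene stay as the last step left them, time stands still between calls to the robot, and variables do not carry over. Pictures are saved under pics/ and viewed, at most 10 in all, crops included, and the job is handed in when it is done.

Besides the shell and the picture viewer there is one more tool, called by a JSON object that holds its "op" and its "data". arm_command: Moves the arm, as the interface text tells. Its arguments: {"type":"object","properties":{"deltas":{"type":"array"},"gripper":{"type":"number"},"squeeze":{"type":"number"}},"required":["deltas"]}

```bash
mkdir -p pics; ls
python3 - <<'E'
from plant import monitor, eyes
import cv2, numpy as np
s=monitor.read_state(); print(s)
for n in ("scene","top"):
    im=eyes.read_camera(n); cv2.imwrite(f"pics/{n}0.png",im)
    m=eyes.camera_model(n); R=cv2.Rodrigues(np.array(m["rvec"]))[0]
    print(n,m, "pos",-R.T@np.array(m["tvec"]).ravel())
E
```

```text
pics
{'t': 0.0, 'q': array([-1.42939834e+00,  1.31125118e-01,  1.48926555e+00,  2.93731927e-06,
        1.52300306e+00, -8.54045232e-02]), 'dq': array([-4.71051924e-04, -1.16509437e-03, -1.44176314e-05, -7.42048106e-04,
       -9.53953244e-05,  5.58091205e-04]), 'joint_torque': array([-1.14041401e-05, -5.59847867e+01, -4.91753519e+01,  7.68774748e-02,
        3.60213860e-02, -1.35950499e-04]), 'tool_pos': array([ 0.13485833, -0.58406951,  0.21761652]), 'orientation': array([-3.11962523e+00, -3.55293504e-01,  7.45464246e-05]), 'force': array([ 0.14818273, -0.14886967, -0.29867216]), 'wrist_torque': array([ 0.01371092,  0.00561736, -0.02933892]), 'gripper_force': 0.0, 'opening': 0.09264186788068786}
scene {'fx': 392.72819752925545, 'fy': 392.72819752925545, 'cx': 259.1354494954543, 'cy': 185.60593789761035, 'rvec': array([ 1.09769907, -2.27023008,  1.12061899]), 'tvec': array([0.52590228, 0.22091273, 0.84644782])} pos [-0.08982292  0.74780506  0.68888968]
top {'fx': 407.69947718021086, 'fy': 407.69947718021086, 'cx': 256.52936958288484, 'cy': 189.20586925618318, 'rvec': array([ 2.13986767, -2.09046976,  0.20623254]), 'tvec': array([0.2582055 , 0.55009444, 0.93576834])} pos [0.34873631 0.26475154 1.02626798]
```

View pics/scene0.png

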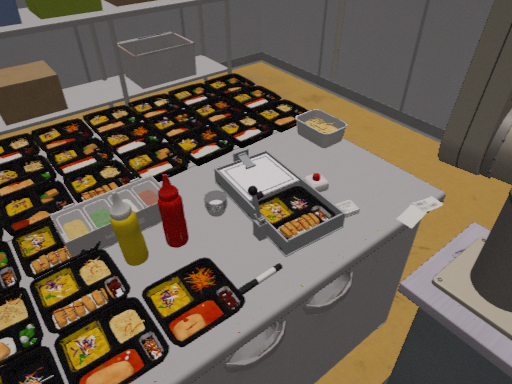

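View pics/top0.png

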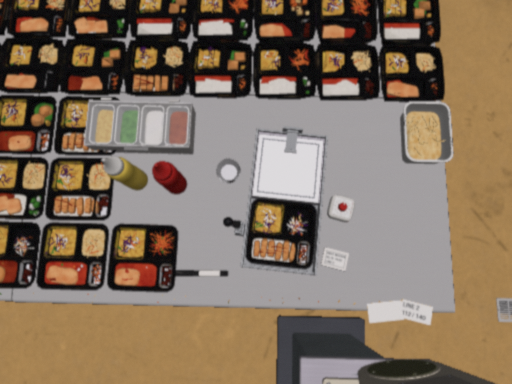

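The scene view shows the station in the middle, with the white lid around (262,173), the tray at (300,215) and the knob at (253,190). In the top view the lid is at (288,167), the tray at (281,234) and the knob at (229,222). The timer is at (341,208), the labels at (335,260), the cups at (228,170) and the marker at (202,273). Next I'll measure the lid corners in both views and triangulate.

```bash
cat > h.py <<'E'
import cv2, numpy as np
from plant import monitor, eyes
def P(n):
    m=eyes.camera_model(n);R=cv2.Rodrigues(np.array(m["rvec"]))[0];t=np.array(m["tvec"]).ravel()
    K=np.array([[m["fx"],0,m["cx"]],[0,m["fy"],m["cy"]],[0,0,1]]);return K,R,t
def ray(n,uv):
    K,R,t=P(n);return -R.T@t,R.T@np.linalg.solve(K,[uv[0],uv[1],1.])
def plane(n,uv,z):
    o,d=ray(n,uv);return o+d*(z-o[2])/d[2]
def tri(a,b):
    K,R,t=P("scene");K2,R2,t2=P("top")
    X=cv2.triangulatePoints(K@np.c_[R,t],K2@np.c_[R2,t2],np.float64(a).reshape(2,1),np.float64(b).reshape(2,1)).ravel();return X[:3]/X[3]
def proj(n,X):
    K,R,t=P(n);p=K@(R@np.array(X)+t);return p[:2]/p[2]
E
python3 - <<'E'
from h import *
def lid(n,roi,thr):
    im=cv2.imread(f"pics/{n}0.png");x0,y0,x1,y1=roi
    c=im[y0:y1,x0:x1];m=((c.min(2)>thr)&(c.max(2).astype(int)-c.min(2)<25)).astype(np.uint8)
    m=cv2.morphologyEx(m,cv2.MORPH_OPEN,np.ones((3,3)))
    cs,_=cv2.findContours(m,cv2.RETR_EXTERNAL,cv2.CHAIN_APPROX_NONE);k=max(cs,key=cv2.contourArea)
    h=cv2.convexHull(k);area,q=cv2.minEnclosingTriangle(h) if 0 else (0,cv2.approxPolyN(h,4,ensure_convex=True))
    q=q.reshape(-1,2)+[x0,y0];print(n,cv2.contourArea(k),q.tolist());return q
for n,roi in (("scene",(205,130,320,220)),("top",(240,120,335,210))):
  for thr in (185,210):
    q=lid(n,roi,thr)
    W=[plane(n,p,.049) for p in q];print(np.round(W,4).tolist(),[round(float(np.linalg.norm(W[i]-W[i-1])),4) for i in range(4)],np.round(np.mean(W,0),4))
a=cv2.imread("pics/scene0.png")[130:250,200:350];b=cv2.imread("pics/top0.png")[120:280,210:365]
cv2.imwrite("pics/crop.png",np.hstack([cv2.resize(a,(400,320),interpolation=2),cv2.resize(b,(310,320),interpolation=2)]))
E
```

```text
scene 1092.5 [[292, 178], [251, 195], [226, 170], [265, 156]]
[[0.5298, 0.1355, 0.049], [0.5406, 0.2691, 0.049], [0.6727, 0.2562, 0.049], [0.6605, 0.1245, 0.049]] [0.1312, 0.134, 0.1328, 0.1322] [0.6009 0.1963 0.049 ]Traceback (most recent call last):
  File "<stdin>", line 11, in <module>
  File "<stdin>", line 6, in lid
ValueError: max() iterable argument is empty
```

Run:
```python
from h import *
a=cv2.imread("pics/scene0.png")[130:250,200:350];b=cv2.imread("pics/top0.png")[120:280,215:365]
cv2.imwrite("pics/crop.png",np.hstack([cv2.resize(a,(400,320),interpolation=2),cv2.resize(b,(400,427),interpolation=2)[:320]]) if 0 else np.hstack([np.vstack([cv2.resize(a,(400,320),interpolation=2),np.zeros((107,400,3),np.uint8)]),cv2.resize(b,(400,427),interpolation=2)]))
t=cv2.cvtColor(cv2.imread("pics/top0.png"),6);print(t[165,245:335].tolist());print(t[122:215,270].tolist())
s=cv2.cvtColor(cv2.imread("pics/scene0.png"),6);print(s[175,210:310].tolist())
```

```text
[161, 160, 161, 160, 160, 160, 156, 150, 136, 112, 151, 203, 218, 214, 192, 175, 205, 219, 219, 219, 220, 219, 218, 220, 220, 219, 219, 219, 219, 218, 219, 218, 219, 219, 219, 219, 220, 219, 219, 218, 219, 219, 219, 218, 217, 219, 219, 219, 219, 220, 219, 219, 219, 219, 219, 218, 220, 219, 218, 218, 218, 219, 219, 219, 219, 219, 218, 219, 217, 219, 209, 176, 179, 209, 219, 209, 171, 137, 117, 138, 148, 156, 159, 161, 160, 159, 160, 160, 160, 160]
[161, 160, 161, 160, 160, 159, 159, 157, 147, 126, 112, 139, 159, 182, 211, 216, 199, 180, 197, 215, 219, 220, 219, 219, 219, 219, 219, 219, 219, 219, 219, 219, 219, 219, 219, 219, 219, 219, 219, 218, 219, 220, 219, 219, 218, 219, 219, 218, 220, 219, 219, 219, 218, 219, 220, 219, 218, 219, 219, 219, 219, 219, 219, 219, 219, 219, 219, 219, 218, 207, 188, 187, 211, 217, 206, 168, 94, 43, 23, 17, 21, 35, 69, 108, 138, 149, 155, 164, 179, 189, 183, 170, 157]
[159, 160, 159, 160, 141, 79, 72, 73, 74, 75, 95, 133, 148, 136, 172, 201, 200, 200, 187, 163, 184, 201, 201, 200, 201, 200, 200, 201, 201, 201, 201, 200, 200, 202, 199, 201, 202, 200, 201, 201, 202, 201, 201, 201, 201, 201, 201, 200, 201, 201, 201, 200, 200, 201, 199, 201, 201, 200, 201, 201, 201, 201, 202, 200, 200, 200, 200, 201, 201, 201, 201, 201, 201, 201, 201, 202, 201, 189, 158, 158, 183, 200, 197, 172, 84, 84, 129, 159, 157, 161, 160, 160, 160, 162, 161, 160, 159, 167, 178, 184]
```

View pics/crop.png

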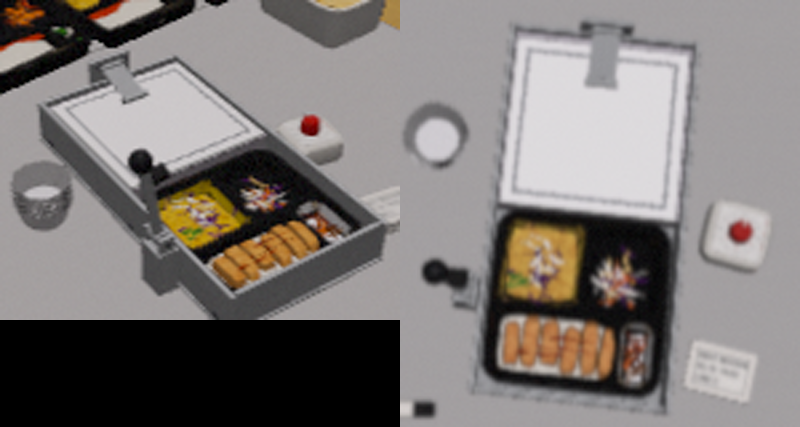

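Run:
```python
from h import *
Q={}
for n,(x0,y0,x1,y1),thr in (("scene",(205,130,320,220),185),("top",(250,125,330,205),205)):
    g=cv2.cvtColor(cv2.imread(f"pics/{n}0.png"),6)[y0:y1,x0:x1]
    g=cv2.resize(g,None,fx=4,fy=4,interpolation=cv2.INTER_CUBIC)
    m=(g>thr).astype(np.uint8);nl,L,st,c=cv2.connectedComponentsWithStats(m,connectivity=4)
    l=L[g.shape[0]//2+20,g.shape[1]//2];k=(L==l).astype(np.uint8)
    h=cv2.convexHull(cv2.findContours(k,0,1)[0][0])
    q=(cv2.approxPolyN(h,4,ensure_convex=True).reshape(-1,2)+.5)/4-.5+[x0,y0]
    W=np.array([plane(n,p,.049) for p in q]);i=np.lexsort((W[:,1],W[:,0]>W[:,0].mean()));q=q[i];W=W[i];Q[n]=q
    print(n,st[l],q.round(1).tolist());print(W.round(4).tolist(),"mean",W.mean(0).round(4))
    y=(W[1]+W[3]-W[0]-W[2])/2;x=(W[2]+W[3]-W[0]-W[1])/2
    print("size",np.linalg.norm(x),np.linalg.norm(y),"yaw",np.degrees(np.arctan2(-y[0],y[1])),np.degrees(np.arctan2(x[1],x[0])))
T=np.array([tri(a,b) for a,b in zip(Q["scene"],Q["top"])]);print("tri",T.round(4).tolist(),T.mean(0).round(4))
# knob
C={}
for n,(x0,y0,x1,y1) in (("scene",(244,182,262,200)),("top",(218,214,236,232))):
    im=cv2.imread(f"pics/{n}0.png")[y0:y1,x0:x1];m=cv2.resize((255-im.max(2)),None,fx=1,fy=1)
    b=(m>200).astype(np.uint8);print(n,np.argwhere(b)[:,::-1].min(0)+[x0,y0],np.argwhere(b)[:,::-1].max(0)+[x0,y0])
    C[n]=np.argwhere(b)[:,::-1].mean(0)+[x0,y0]; print(C[n])
print("knob",tri(C["scene"],C["top"]))
# front outer corners of station at z=.05 (top view; scene)
yaw=np.radians(-4.6)
c=T.mean(0)
for yd in (-4.6,):
    R=np.array([[np.cos(yaw),-np.sin(yaw)],[np.sin(yaw),np.cos(yaw)]])
    o=c[:2]-R@[.163,0];print("station o",o,"nest",o)
    for s in ([-.09,.09,.05],[-.09,-.09,.05],[-.084,.085,.05],[-.084,-.085,.05],[.083,.085,.05]):
        w=[*(o+R@s[:2]),s[2]];print(s,proj("top",w),proj("scene",w))
```

```text
scene [   87   108   259   138 18845] [[291.6, 178.1], [250.4, 195.1], [264.9, 156.1], [225.4, 170.1]]
[[0.53, 0.1367, 0.049], [0.5412, 0.2707, 0.049], [0.6602, 0.1252, 0.049], [0.6733, 0.2579, 0.049]] mean [0.6012 0.1976 0.049 ]
size 0.1317436755342838 0.13386056114164036 yaw -5.203623975305685 -5.298970921296469
top [   36    61   232   224 41123] [[312.6, 195.9], [258.4, 189.9], [316.9, 145.1], [263.9, 139.6]]
[[0.5317, 0.134, 0.049], [0.5436, 0.2665, 0.049], [0.6609, 0.1229, 0.049], [0.6723, 0.2556, 0.049]] mean [0.6021 0.1947 0.049 ]
size 0.1294226873333267 0.1330817180100056 yaw -4.992619947415728 -4.864744273754598
tri [[0.5325, 0.1338, 0.0462], [0.5449, 0.267, 0.0446], [0.6619, 0.123, 0.0471], [0.6734, 0.2564, 0.048]] [0.6032 0.1951 0.0465]
scene [249 187] [261 199]
[254.68131868 192.27472527]
top [224 218] [235 226]
[229.35526316 221.94736842]
knob [0.45172914 0.3272452  0.14252057]
station o [0.44069991 0.20813382] nest [0.44069991 0.20813382]
[-0.09, 0.09, 0.05] [240.19511857 266.65410871] [287.66379325 240.79846258]
[-0.09, -0.09, 0.05] [316.53624051 274.75494039] [346.0123718  211.54659705]
[-0.084, 0.085, 0.05] [242.58852458 264.29917157] [287.8192456 238.3332124]
[-0.084, -0.085, 0.05] [314.60096294 271.93043976] [342.8165719  210.94784787]
[0.083, 0.085, 0.05] [250.15240894 194.9649821 ] [248.15046795 199.30003494]
```

The corners triangulate to z ≈ 0.0465, against 0.049 expected, and the lid centre is at about (0.602, 0.196) with a yaw of about -5°. That puts the nest near (0.440, 0.209). I'll move above the lid with the fingers shut and the tool turned so its y lies along station x.

{"op": "arm_command", "data": {"deltas": [[[1.91, 3.25, 0, 0, 0, 3], [1.91, 3.25, 0, 0, 0, 3], [1.91, 3.25, 0, 0, 0, 3], [1.91, 3.25, 0, 0, 0, 3], [1.91, 3.25, 0, 0, 0, 3], [1.91, 3.25, 0, 0, 0, 3], [1.91, 3.25, 0, 0, 0, 3], [1.91, 3.25, 0, 0, 0, 3], [1.91, 3.25, 0, 0, 0, 3], [1.91, 3.25, 0, 0, 0, 3], [1.91, 3.25, 0, 0, 0, 3], [1.91, 3.25, 0, 0, 0, 3]]], "gripper": -1, "squeeze": 10}}

```text
t: 1.1
tool_pos: [0.3645, -0.1928, 0.2184]
orientation: [-2.857, -1.306, -0.0]
force: [1.0, -0.6, -0.2]
opening: 0.0178
gripper_force: 0.0
```

{"op": "arm_command", "data": {"deltas": [[[1.91, 3.25, 0, 0, 0, 3], [1.91, 3.25, 0, 0, 0, 3], [1.91, 3.25, 0, 0, 0, 3], [1.91, 3.25, 0, 0, 0, 3], [1.91, 3.25, 0, 0, 0, 3], [1.91, 3.25, 0, 0, 0, 3], [1.91, 3.25, 0, 0, 0, 3], [1.91, 3.25, 0, 0, 0, 3], [1.91, 3.25, 0, 0, 0, 3], [1.91, 3.25, 0, 0, 0, 3], [1.91, 3.25, 0, 0, 0, 3], [1.91, 3.25, 0, 0, 0, 3]]]}}

```text
t: 2.1
tool_pos: [0.5936, 0.1972, 0.2179]
orientation: [-2.313, -2.125, 0.001]
force: [0.6, -0.4, 0.4]
opening: 0.0007
gripper_force: 0.0
```

{"op": "arm_command", "data": {"deltas": [[[0, 0, -3, 0, 0, 0], [0, 0, -3, 0, 0, 0], [0, 0, -3, 0, 0, 0], [0, 0, -2, 0, 0, 0], [0, 0, 0, 0, 0, 0], [0, 0, 0, 0, 0, 0], [0, 0, 0, 0, 0, 0], [0, 0, 0, 0, 0, 0]]]}}

```text
t: 2.77
tool_pos: [0.5949, 0.1957, 0.1113]
orientation: [2.315, 2.121, 0.005]
force: [0.2, -0.4, -0.1]
opening: 0.0005
gripper_force: 0.0
```

Run:
```python
from h import *
s=monitor.read_state();print(s["tool_pos"],s["q"])
a=eyes.read_camera("scene")[120:260,200:375];w=eyes.read_camera("wrist")
cv2.imwrite("pics/s1.png",np.hstack([cv2.resize(a,(400,320),interpolation=2),cv2.resize(w,(400,320))]))
print("knob",tri((252.5,190),(227.8,221.6)))
p=s["tool_pos"];print("tip px scene",proj("scene",p),proj("scene",[p[0],p[1],.049]))
for n,p in (("red",(175,243)),("red",(0,0))):
  print(plane("scene",p,0)[:2] if p[0] else "")
```

```text
[0.59491489 0.19567413 0.1113034 ] [2.35886409e-01 2.67734903e-01 1.53144534e+00 5.68732208e-05
 1.33859211e+00 3.23406159e-01]
knob [0.4524349  0.33103844 0.15009632]
tip px scene [260.18886482 156.12112925] [260.04725718 174.98375842]
[0.5562442 0.4889606]
```

View pics/s1.png

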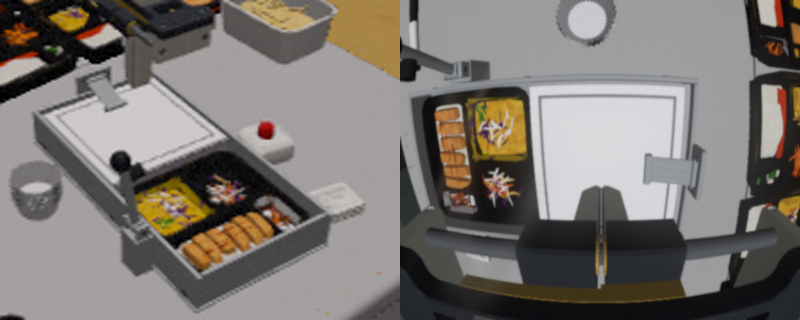

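{"op": "arm_command", "data": {"deltas": [[[0, 0, -2, 0, 0, 0], [0, 0, -2, 0, 0, 0], [0, 0, -1, 0, 0, 0], [0, 0, -0.3, 0, 0, 0], [0, 0, 0, 0, 0, 0], [0, 0, 0, 0, 0, 0]]]}}

```text
t: 3.37
tool_pos: [0.594, 0.1955, 0.0568]
orientation: [2.316, 2.122, 0.002]
force: [-0.7, 0.6, -1.2]
opening: 0.0006
gripper_force: 0.0
```

{"op": "arm_command", "data": {"deltas": [[[0, 0, -0.1, 0, 0, 0], [0, 0, -0.1, 0, 0, 0], [0, 0, -0.1, 0, 0, 0], [0, 0, -0.1, 0, 0, 0], [0, 0, 0, 0, 0, 0]]]}}

```text
t: 3.78
tool_pos: [0.5933, 0.1954, 0.0516]
orientation: [-2.316, -2.122, 0.0]
force: [-0.0, -0.8, 0.2]
opening: 0.0008
gripper_force: 0.0
```

{"op": "arm_command", "data": {"deltas": [[[0, 0, -0.1, 0, 0, 0], [0, 0, -0.1, 0, 0, 0], [0, 0, 0, 0, 0, 0], [0, 0, 0, 0, 0, 0]]]}}

```text
t: 4.12
tool_pos: [0.5933, 0.1953, 0.0495]
orientation: [-2.316, -2.122, 0.0]
force: [-0.5, -0.2, -0.9]
opening: 0.0007
gripper_force: 0.0
```

{"op": "arm_command", "data": {"deltas": [[[0, 0, -0.05, 0, 0, 0], [0, 0, -0.05, 0, 0, 0], [0, 0, 0, 0, 0, 0]]]}}

```text
t: 4.37
tool_pos: [0.5934, 0.1954, 0.0493]
orientation: [2.316, 2.122, 0.0]
force: [-3.2, -0.1, 5.1]
opening: 0.0006
gripper_force: 2.8
```

Contact came at z = 0.049, as expected. The stiffness is roughly 6–7 N/mm.

{"op": "arm_command", "data": {"deltas": [[[0, 0, -0.05, 0, 0, 0], [0, 0, -0.04, 0, 0, 0], [0, 0, 0, 0, 0, 0]]]}}

```text
t: 4.62
tool_pos: [0.5934, 0.1954, 0.0493]
orientation: [2.316, 2.122, 0.0]
force: [-6.7, -1.4, 12.1]
opening: 0.0009
gripper_force: 6.0
```

{"op": "arm_command", "data": {"deltas": [[[-0.2, 0.02, 0, 0, 0, 0], [-0.4, 0.035, 0, 0, 0, 0], [-0.4, 0.035, 0, 0, 0, 0], [-0.2, 0.02, 0, 0, 0, 0], [0, 0, 0, 0, 0, 0]]]}}

```text
t: 5.03
tool_pos: [0.5827, 0.1967, 0.0493]
orientation: [2.315, 2.121, 0.005]
force: [2.3, -1.1, 7.9]
opening: 0.0003
gripper_force: 3.5
```

{"op": "arm_command", "data": {"deltas": [[[-0.3, 0.025, -0.05, 0, 0, 0], [-0.5, 0.045, 0, 0, 0, 0], [-0.5, 0.045, 0, 0, 0, 0], [-0.5, 0.045, 0, 0, 0, 0], [-0.2, 0.02, 0, 0, 0, 0], [0, 0, 0, 0, 0, 0]]]}}

```text
t: 5.53
tool_pos: [0.563, 0.1987, 0.0493]
orientation: [2.314, 2.121, 0.006]
force: [3.6, -0.3, 8.6]
opening: 0.0007
gripper_force: 4.5
```

Run:
```python
from h import *
s=monitor.read_state();print(s["tool_pos"],s["force"])
a=eyes.read_camera("scene");w=eyes.read_camera("wrist");cv2.imwrite("pics/scene2.png",a)
cv2.imwrite("pics/s2.png",np.hstack([cv2.resize(a[120:260,200:375],(400,320),interpolation=2),cv2.resize(w,(400,320))]))
```

```text
[0.56304285 0.19872325 0.04931035] [ 3.63547247 -0.31522707  8.57800091]
```

View pics/s2.png

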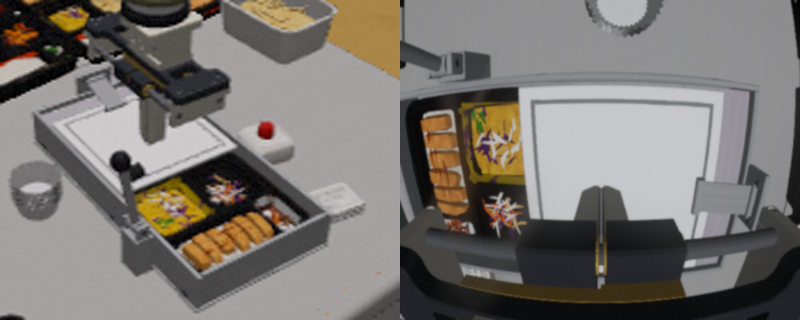

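The lid is following the finger; its front line keeps the same place relative to the finger in the wrist view. Continuing with a little more pressure.

{"op": "arm_command", "data": {"deltas": [[[-0.3, 0.025, -0.04, 0, 0, 0], [-0.5, 0.045, 0, 0, 0, 0], [-0.5, 0.045, 0, 0, 0, 0], [-0.5, 0.045, 0, 0, 0, 0], [-0.2, 0.02, 0, 0, 0, 0], [0, 0, 0, 0, 0, 0]]]}}

```text
t: 6.13
tool_pos: [0.5431, 0.2007, 0.0493]
orientation: [2.314, 2.121, 0.007]
force: [0.2, -0.6, 12.3]
opening: 0.0006
gripper_force: 6.2
```

{"op": "arm_command", "data": {"deltas": [[[-0.3, 0.025, 0, 0, 0, 0], [-0.5, 0.045, 0, 0, 0, 0], [-0.5, 0.045, 0, 0, 0, 0], [-0.5, 0.045, 0, 0, 0, 0], [-0.2, 0.02, 0, 0, 0, 0], [0, 0, 0, 0, 0, 0]]]}}

```text
t: 6.63
tool_pos: [0.5231, 0.2025, 0.0492]
orientation: [2.314, 2.121, 0.007]
force: [1.0, -0.7, 12.8]
opening: 0.0006
gripper_force: 6.2
```

{"op": "arm_command", "data": {"deltas": [[[-0.3, 0.025, 0, 0, 0, 0], [-0.5, 0.045, 0, 0, 0, 0], [-0.5, 0.045, 0, 0, 0, 0], [-0.2, 0.015, 0, 0, 0, 0], [0, 0, 0, 0, 0, 0]]]}}

```text
t: 7.05
tool_pos: [0.5063, 0.2036, 0.0477]
orientation: [2.316, 2.122, 0.002]
force: [-0.7, 0.0, 8.4]
opening: 0.0006
gripper_force: 3.8
```

{"op": "arm_command", "data": {"deltas": [[[-0.3, 0.025, 0, 0, 0, 0], [-0.5, 0.045, 0, 0, 0, 0], [-0.2, 0.015, 0, 0, 0, 0], [0, 0, 0, 0, 0, 0]]]}}

```text
t: 7.38
tool_pos: [0.4955, 0.2041, 0.0468]
orientation: [-2.316, -2.122, 0.001]
force: [-1.2, 0.3, 5.5]
opening: 0.0001
gripper_force: 2.9
```

The lid is tipping as expected, so I'll follow it down.

{"op": "arm_command", "data": {"deltas": [[[-0.2, 0.02, -0.06, 0, 0, 0], [-0.4, 0.035, -0.06, 0, 0, 0], [-0.4, 0.035, -0.04, 0, 0, 0], [0, 0, 0, 0, 0, 0]]]}}

```text
t: 7.72
tool_pos: [0.4867, 0.2052, 0.0461]
orientation: [2.316, 2.122, 0.002]
force: [0.6, 0.0, 8.3]
opening: 0.0005
gripper_force: 4.2
```

Run:
```python
from h import *
s=monitor.read_state();print(s["tool_pos"],s["force"])
a=eyes.read_camera("scene");w=eyes.read_camera("wrist");cv2.imwrite("pics/scene3.png",a)
cv2.imwrite("pics/s3.png",np.hstack([cv2.resize(a[120:260,200:375],(400,320),interpolation=2),cv2.resize(w,(400,320))]))
```

```text
[0.48672446 0.20521244 0.04610071] [0.63460284 0.0278277  8.27863276]
```

View pics/s3.png

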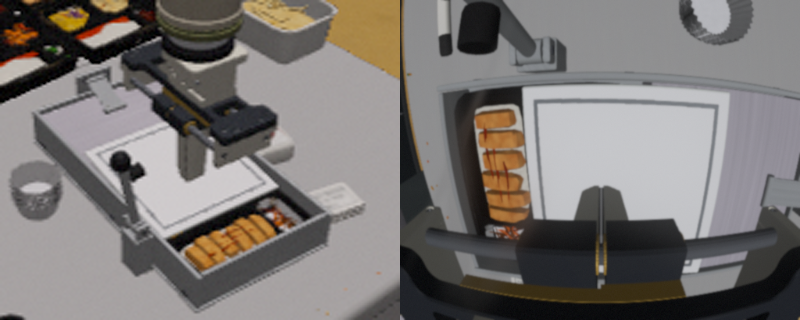

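{"op": "arm_command", "data": {"deltas": [[[-0.3, 0.025, -0.04, 0, 0, 0], [-0.5, 0.045, -0.04, 0, 0, 0], [-0.5, 0.045, -0.03, 0, 0, 0], [-0.2, 0.015, -0.02, 0, 0, 0], [0, 0, 0, 0, 0, 0]]]}}

```text
t: 8.23
tool_pos: [0.4724, 0.2067, 0.0453]
orientation: [2.315, 2.122, 0.004]
force: [1.2, 0.5, 11.0]
opening: 0.0005
gripper_force: 5.2
```

{"op": "arm_command", "data": {"deltas": [[[-0.3, 0.025, -0.02, 0, 0, 0], [-0.5, 0.045, -0.03, 0, 0, 0], [-0.5, 0.045, -0.02, 0, 0, 0], [-0.2, 0.015, -0.01, 0, 0, 0], [0, 0, 0, 0, 0, 0]]]}}

```text
t: 8.65
tool_pos: [0.4576, 0.208, 0.0447]
orientation: [2.315, 2.121, 0.005]
force: [1.1, 0.6, 11.7]
opening: 0.0006
gripper_force: 5.7
```

{"op": "arm_command", "data": {"deltas": [[[-0.3, 0.025, -0.01, 0, 0, 0], [-0.5, 0.045, -0.02, 0, 0, 0], [-0.4, 0.035, -0.02, 0, 0, 0], [-0.2, 0.015, -0.01, 0, 0, 0], [0, 0, 0, 0, 0, 0]]]}}

```text
t: 9.07
tool_pos: [0.4438, 0.2093, 0.0442]
orientation: [2.315, 2.121, 0.006]
force: [1.6, 0.1, 11.5]
opening: 0.0001
gripper_force: 5.9
```

{"op": "arm_command", "data": {"deltas": [[[-0.2, 0.02, -0.01, 0, 0, 0], [-0.3, 0.03, -0.01, 0, 0, 0], [-0.2, 0.015, -0.01, 0, 0, 0], [0, 0, 0, 0, 0, 0]]]}}

```text
t: 9.4
tool_pos: [0.4371, 0.21, 0.044]
orientation: [2.315, 2.121, 0.006]
force: [2.6, -0.9, 11.1]
opening: 0.0002
gripper_force: 5.9
```

{"op": "arm_command", "data": {"deltas": [[[-0.15, 0.015, -0.01, 0, 0, 0], [-0.15, 0.015, 0, 0, 0, 0], [0, 0, 0, 0, 0, 0]]]}}

```text
t: 9.65
tool_pos: [0.4343, 0.2103, 0.044]
orientation: [2.315, 2.121, 0.006]
force: [3.3, -0.1, 12.2]
opening: 0.0007
gripper_force: 5.8
```

Run:
```python
from h import *
s=monitor.read_state();print(s["tool_pos"],s["force"])
a=eyes.read_camera("scene");w=eyes.read_camera("wrist");cv2.imwrite("pics/scene4.png",a)
cv2.imwrite("pics/s4.png",np.hstack([cv2.resize(a[120:260,200:375],(400,320),interpolation=2),cv2.resize(w,(400,320))]))
```

```text
[0.43428645 0.21025001 0.0439545 ] [ 3.2959383  -0.12618139 12.16668155]
```

View pics/s4.png

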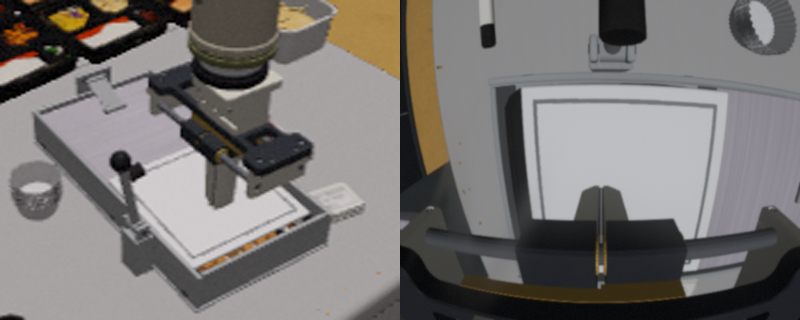

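{"op": "arm_command", "data": {"deltas": [[[-0.15, 0.015, 0, 0, 0, 0], [-0.15, 0.015, 0, 0, 0, 0], [0, 0, 0, 0, 0, 0]]]}}

```text
t: 10.0
tool_pos: [0.4312, 0.2106, 0.0439]
orientation: [2.315, 2.121, 0.006]
force: [3.1, 0.5, 12.0]
opening: 0.0003
gripper_force: 5.6
```

{"op": "arm_command", "data": {"deltas": [[[-0.15, 0.015, 0, 0, 0, 0], [-0.1, 0.01, 0, 0, 0, 0], [0, 0, 0, 0, 0, 0]]]}}

```text
t: 10.25
tool_pos: [0.4287, 0.2108, 0.0438]
orientation: [2.315, 2.121, 0.006]
force: [3.5, -0.7, 9.6]
opening: 0.0005
gripper_force: 5.4
```

{"op": "arm_command", "data": {"deltas": [[[-0.15, 0.015, -0.02, 0, 0, 0], [-0.1, 0.01, -0.01, 0, 0, 0], [0, 0, 0, 0, 0, 0]]]}}

```text
t: 10.5
tool_pos: [0.4266, 0.2111, 0.0438]
orientation: [2.315, 2.121, 0.007]
force: [3.7, -0.0, 12.0]
opening: 0.0003
gripper_force: 5.8
```

Run:
```python
from h import *
s=monitor.read_state();print(s["tool_pos"],s["force"])
a=eyes.read_camera("scene");w=eyes.read_camera("wrist");cv2.imwrite("pics/scene5.png",a);cv2.imwrite("pics/wrist5.png",w)
cv2.imwrite("pics/s5.png",np.hstack([cv2.resize(a[175:255,245:345],(400,320),interpolation=2),cv2.resize(w[90:282,80:320],(400,320))]))
```

```text
[0.42655294 0.21109097 0.04378312] [ 3.72482253e+00 -5.09814519e-04  1.20285822e+01]
```

View pics/s5.png

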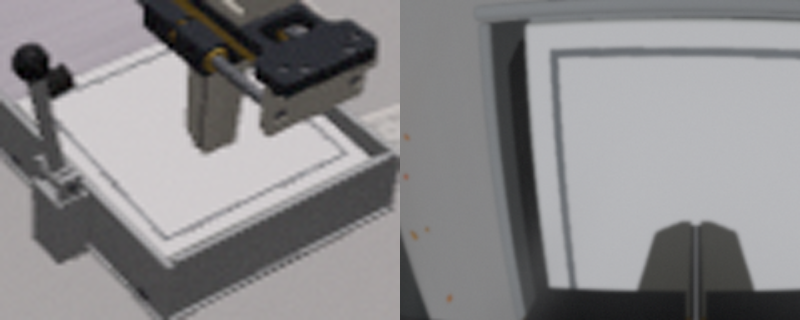

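{"op": "arm_command", "data": {"deltas": [[[-0.15, 0.015, 0, 0, 0, 0], [-0.1, 0.01, 0, 0, 0, 0], [0, 0, 0, 0, 0, 0]]]}}

```text
t: 10.85
tool_pos: [0.4205, 0.2104, 0.041]
orientation: [-2.315, -2.122, 0.003]
force: [-0.3, -0.2, -0.6]
opening: 0.0007
gripper_force: 0.0
```

{"op": "arm_command", "data": {"deltas": [[[-0.1, 0.01, 0, 0, 0, 0], [-0.1, 0.01, 0, 0, 0, 0], [0, 0, 0, 0, 0, 0]]]}}

```text
t: 11.1
tool_pos: [0.419, 0.2107, 0.0412]
orientation: [-2.316, -2.122, 0.002]
force: [-0.4, -0.2, -0.2]
opening: 0.0002
gripper_force: 0.0
```

The lid has dropped: z = 0.041 and the force is zero. I'll lift straight up, move toward the knob's outer side and look.

{"op": "arm_command", "data": {"deltas": [[[0, 0, 1, 0, 0, 0], [0, 0, 3, 0, 0, 0], [0, 0, 4, 0, 0, 0], [0, 0, 4, 0, 0, 0], [0, 0, 4, 0, 0, 0], [0, 0, 2, 0, 0, 0], [0.6, 3, 0, 0, 0, 0], [0.6, 3, 0, 0, 0, 0], [0.6, 3, 0, 0, 0, 0], [0.6, 3, 0, 0, 0, 0], [0.6, 3, 0, 0, 0, 0], [0.3, 3, 0, 0, 0, 0]]]}}

```text
t: 12.1
tool_pos: [0.4532, 0.3923, 0.2225]
orientation: [2.316, 2.122, 0.001]
force: [-0.1, 0.1, 0.9]
opening: 0.0009
gripper_force: 0.0
```

Run:
```python
from h import *
s=monitor.read_state();print(s["tool_pos"],s["force"])
a=eyes.read_camera("scene");t=eyes.read_camera("top");cv2.imwrite("pics/scene6.png",a);cv2.imwrite("pics/top6.png",t)
cv2.imwrite("pics/s6.png",np.hstack([cv2.resize(a[160:256,240:360],(400,320),interpolation=2),cv2.resize(t[176:288,210:350],(400,320),interpolation=2)]))
# inner rectangle of the lid
for n,(x0,y0,x1,y1),thr,seed in (("top",(235,180,325,285),200,(280,235)),):
    g=cv2.cvtColor(t,6)[y0:y1,x0:x1];g=cv2.resize(g,None,fx=4,fy=4,interpolation=cv2.INTER_CUBIC)
    nl,L,st,c=cv2.connectedComponentsWithStats((g>thr).astype(np.uint8),connectivity=4)
    l=L[(seed[1]-y0)*4,(seed[0]-x0)*4];print(st[l])
    h=cv2.convexHull(cv2.findContours((L==l).astype(np.uint8),0,1)[0][0])
    q=(cv2.approxPolyN(h,4,ensure_convex=True).reshape(-1,2)+.5)/4-.5+[x0,y0]
    W=np.array([plane(n,p,.04) for p in q]);print(q.round(1).tolist(),W.round(4).tolist(),W.mean(0))
```

```text
[0.45315958 0.39233061 0.22253307] [-0.08622591  0.13748969  0.88706014]
[   80    94   222   233 38876]
[[310.4, 208.6], [305.6, 261.4], [277.6, 258.4], [237.1, 200.6]] [[0.5016, 0.1384, 0.04], [0.3743, 0.15, 0.04], [0.3798, 0.2168, 0.04], [0.5172, 0.318, 0.04]] [0.44323749 0.20580744 0.04      ]
```

View pics/s6.png

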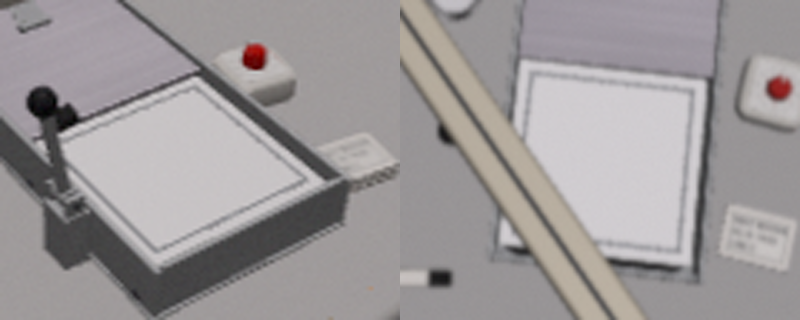

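The lid looks seated in the nest, recessed below the shelf edge. I'll check its flatness and position numerically, and the knob as well.

Run:
```python
from h import *
a=cv2.imread("pics/scene6.png");x0,y0,x1,y1=245,175,345,245
g=cv2.resize(cv2.cvtColor(a,6)[y0:y1,x0:x1],None,fx=4,fy=4,interpolation=cv2.INTER_CUBIC)
nl,L,st,c=cv2.connectedComponentsWithStats((g>185).astype(np.uint8),connectivity=4)
l=L[(210-y0)*4,(295-x0)*4]
h=cv2.convexHull(cv2.findContours((L==l).astype(np.uint8),0,1)[0][0])
q=(cv2.approxPolyN(h,4,ensure_convex=True).reshape(-1,2)+.5)/4-.5+[x0,y0]
W=np.array([plane("scene",p,.04) for p in q]);print(q.round(1).tolist(),W.round(4).tolist(),W.mean(0))
i=np.argmin(W[:,1]+.5*W[:,0]*0+ (W[:,0]<.45)*1);j=np.argmin(W[:,1]+(W[:,0]>.45)*1)
print("rear right",tri(q[i],(310.4,208.6)),"front right",tri(q[j],(305.6,261.4)))
# shelf edge right end & stop, top view
t=cv2.cvtColor(cv2.imread("pics/top6.png"),6)
print(t[190:285,300].tolist())
# knob ball circles
for n,im,roi in (("scene",a,(244,182,262,200)),("top",cv2.imread("pics/top0.png"),(216,212,240,232))):
    u0,v0,u1,v1=roi;k=cv2.resize(255-im[v0:v1,u0:u1].max(2),None,fx=8,fy=8,interpolation=2)
    b=cv2.erode((k>190).astype(np.uint8),cv2.getStructuringElement(2,(33,33)))
    p=np.argwhere(b)[:,::-1];print(n,p.min(0)/8+[u0,v0],p.max(0)/8+[u0,v0] if len(p) else 0);d=cv2.distanceTransform((k>190).astype(np.uint8),2,5);m=cv2.minMaxLoc(d);c=np.array(m[3])/8-.5+[u0,v0];print(c,m[1]/8,plane(n,c,.149))
```

```text
[[330.1, 213.4], [286.9, 233.9], [256.4, 203.4], [297.6, 186.4]] [[0.3704, 0.1522, 0.04], [0.3831, 0.2846, 0.04], [0.5139, 0.2723, 0.04], [0.5009, 0.1407, 0.04]] [0.44207779 0.21244828 0.04      ]
rear right [0.50233264 0.13840951 0.03795536] front right [0.37378874 0.1491266  0.0360386 ]
[150, 150, 151, 152, 153, 151, 151, 150, 149, 146, 133, 130, 171, 198, 202, 187, 172, 186, 203, 206, 205, 205, 206, 205, 205, 205, 205, 205, 205, 205, 206, 205, 206, 205, 206, 206, 206, 205, 206, 205, 206, 205, 206, 206, 205, 205, 205, 206, 205, 205, 205, 205, 204, 206, 207, 206, 205, 205, 205, 206, 205, 206, 206, 205, 204, 206, 205, 205, 206, 206, 203, 191, 169, 158, 182, 201, 200, 168, 95, 50, 92, 130, 134, 131, 142, 148, 150, 150, 148, 150, 149, 148, 150, 150, 148]
scene [250.25  188.375] [261.875 196.875]
[252.125 190.25 ] 4.294186592102051 [0.45379079 0.33172785 0.149     ]
top [225.75 219.75] [239.875 225.875]
[227.625 221.375] 4.019574165344238 [0.45268987 0.33114951 0.149     ]
```

The lid is home. Its centre is at (0.443, 0.212), 160 mm from the start, and the right-hand corners have level heights. The knob measures (0.453, 0.331, 0.149) in both views. Now I'll lower the fingers on its outer side and push it over along the arc.

{"op": "arm_command", "data": {"deltas": [[[0.2, 0, -2, 0, 0, 0], [0.2, 0, -3, 0, 0, 0], [0.1, 0, -2.25, 0, 0, 0], [0, 0, -1, 0, 0, 0], [0, 0, 0, 0, 0, 0], [0, 0, 0, 0, 0, 0]]]}}

```text
t: 12.7
tool_pos: [0.4578, 0.3906, 0.14]
orientation: [2.317, 2.122, -0.001]
force: [0.8, 0.1, 0.9]
opening: 0.0006
gripper_force: 0.0
```

{"op": "arm_command", "data": {"deltas": [[[-0.07, -0.8, 0, 0, 0, 0], [-0.1, -1.2, 0, 0, 0, 0], [-0.1, -1.0, 0, 0, 0, 0], [-0.05, -0.6, 0, 0, 0, 0], [-0.04, -0.4, 0, 0, 0, 0], [0, 0, 0, 0, 0, 0]]]}}

```text
t: 13.2
tool_pos: [0.4546, 0.3501, 0.1401]
orientation: [2.317, 2.121, 0.002]
force: [-0.6, -0.8, -0.1]
opening: 0.0004
gripper_force: 0.0
```

{"op": "arm_command", "data": {"deltas": [[[-0.04, -0.4, 0, 0, 0, 0], [-0.04, -0.4, 0, 0, 0, 0], [-0.04, -0.4, 0, 0, 0, 0], [-0.04, -0.4, 0, 0, 0, 0], [0, 0, 0, 0, 0, 0]]]}}

```text
t: 13.62
tool_pos: [0.4525, 0.3343, 0.1392]
orientation: [2.316, 2.122, -0.001]
force: [0.4, 0.4, 0.7]
opening: 0.0007
gripper_force: 0.1
```

{"op": "arm_command", "data": {"deltas": [[[-0.04, -0.5, 0, 0, 0, 0], [-0.04, -0.5, 0, 0, 0, 0], [-0.05, -0.5, 0, 0, 0, 0], [-0.05, -0.5, 0, 0, 0, 0], [-0.04, -0.5, 0, 0, 0, 0], [-0.04, -0.5, -0.05, 0, 0, 0], [-0.04, -0.5, -0.1, 0, 0, 0], [-0.04, -0.4, -0.1, 0, 0, 0], [0, 0, 0, 0, 0, 0]]]}}

```text
t: 14.37
tool_pos: [0.449, 0.2949, 0.1364]
orientation: [2.317, 2.122, -0.002]
force: [-0.2, 0.3, -0.4]
opening: 0.0005
gripper_force: 0.0
```

Run:
```python
from h import *
s=monitor.read_state();print(s["tool_pos"],s["force"])
a=eyes.read_camera("scene");cv2.imwrite("pics/scene7.png",a)
P0=np.array([.4523,.3152,.06]);uy=np.array([.089,.996,0])
r=(255-a.max(2))
for deg in (100,80,70,65,60,50):
    A=np.radians(deg);X=P0-.094*np.cos(A)*uy+[0,0,.094*np.sin(A)];u,v=proj("scene",X).round().astype(int)
    print(deg,(u,v),r[v-2:v+3,u-2:u+3].mean())
cv2.imwrite("pics/s7.png",cv2.resize(a[150:246,230:350],(600,480),interpolation=2))
```

```text
[0.44900193 0.29488934 0.13638833] [-0.21110277  0.33911847 -0.37787959]
100 (np.int64(252), np.int64(189)) 88.0
80 (np.int64(264), np.int64(184)) 171.0
70 (np.int64(270), np.int64(183)) 170.76
65 (np.int64(273), np.int64(183)) 185.44
60 (np.int64(275), np.int64(184)) 199.72
50 (np.int64(280), np.int64(185)) 103.2
```

View pics/s7.png

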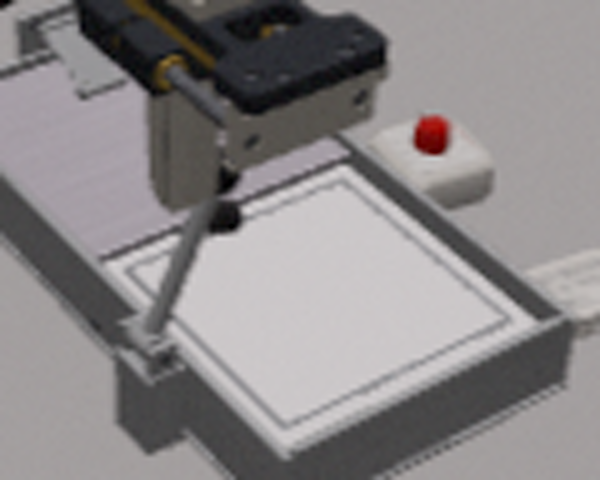

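The picture shows the arm swung past upright, with the ball beside the fingertip at crop (228,180), about 60° above level. I'll continue along the arc.

{"op": "arm_command", "data": {"deltas": [[[-0.06, -0.7, -0.4, 0, 0, 0], [-0.06, -0.7, -0.4, 0, 0, 0], [-0.06, -0.6, -0.45, 0, 0, 0], [-0.05, -0.5, -0.4, 0, 0, 0], [-0.05, -0.5, -0.4, 0, 0, 0], [-0.04, -0.5, -0.4, 0, 0, 0], [0, 0, 0, 0, 0, 0]]]}}

```text
t: 15.0
tool_pos: [0.4453, 0.2596, 0.111]
orientation: [-2.317, -2.121, 0.003]
force: [-0.2, -0.3, -0.2]
opening: 0.0002
gripper_force: 0.1
```

{"op": "arm_command", "data": {"deltas": [[[-0.03, -0.3, -0.45, 0, 0, 0], [-0.02, -0.3, -0.45, 0, 0, 0], [-0.02, -0.2, -0.5, 0, 0, 0], [-0.01, -0.1, -0.45, 0, 0, 0], [-0.01, -0.1, -0.45, 0, 0, 0], [-0.01, -0.1, -0.5, 0, 0, 0], [0, 0, 0, 0, 0, 0]]]}}

```text
t: 15.58
tool_pos: [0.4444, 0.2495, 0.0829]
orientation: [-2.316, -2.122, 0.003]
force: [0.4, -0.3, 0.0]
opening: 0.0004
gripper_force: 0.0
```

{"op": "arm_command", "data": {"deltas": [[[0, 0, -0.4, 0, 0, 0], [0, 0, -0.3, 0, 0, 0], [0, 0, -0.3, 0, 0, 0], [0, 0, 0, 0, 0, 0]]]}}

```text
t: 15.92
tool_pos: [0.4447, 0.2499, 0.0736]
orientation: [-2.316, -2.122, 0.001]
force: [0.1, 0.0, 0.2]
opening: 0.0008
gripper_force: 0.1
```

{"op": "arm_command", "data": {"deltas": [[[0, 0, -0.2, 0, 0, 0], [0, 0, -0.2, 0, 0, 0], [0, 0, -0.1, 0, 0, 0], [0, 0, 0, 0, 0, 0]]]}}

```text
t: 16.25
tool_pos: [0.445, 0.2499, 0.0691]
orientation: [-2.316, -2.122, 0.0]
force: [0.3, -1.6, 0.2]
opening: 0.0004
gripper_force: 0.1
```

Run:
```python
from h import *
a=eyes.read_camera("scene");cv2.imwrite("pics/scene8.png",a)
P0=np.array([.4523,.3152,.06]);uy=np.array([.089,.996,0]);r=(255-a.max(2))
for deg in (100,60,50,40,30,20,15,10,5,0):
    A=np.radians(deg);X=P0-.094*np.cos(A)*uy+[0,0,.094*np.sin(A)];u,v=proj("scene",X).round().astype(int)
    print(deg,(int(u),int(v)),r[v-2:v+3,u-2:u+3].mean())
print(r[185:222:2,262:310:2])
```

```text
100 (252, 189) 85.48
60 (275, 184) 204.48
50 (280, 185) 188.36
40 (284, 187) 174.04
30 (287, 190) 177.08
20 (289, 194) 134.2
15 (289, 196) 105.08
10 (290, 198) 136.28
5 (290, 201) 198.56
0 (290, 203) 206.48
[[ 84  84  84  87  87  90 146 236 195 199 180 153 168 173 226 205 199 170
  214 202 163 209 212 228]
 [ 85  87  88  86  83  85 103 178 219 175 181 186 152 171 238 241 208 201
  203 195 221 237 235 231]
 [ 87  86  84  85  86  89 104 168 174 165 164 179 185 162 131 167 238 230
  228 231 239 220 188 169]
 [ 83  85  87  87  85  83 153 169 176 165 166 169 180 199 168 161 210 230
  241 217 169 166 168 166]
 [ 88  86  86  91 161 142  74 166 174 166 164 168 168 162 178 165 164 172
  169 164 166 168 165 167]
 [ 80 145 164  83  55  49 100 164 176 165 164 170 169 118  52 166 165 171
  170 165 168 166 166 167]
 [144  54  52  59  93  83  70 166 176 166 165 170 171 100  57 166 169 212
  156 167 169 165  81  53]
 [ 50  80  89  54  49  49  69 167 173 168 165 169 166 174 193 175 165 166
  166 137  82  53  49  49]
 [ 73  54  49  50  49  49  64 166 181 166 167 168 167 209 216 164 167 137
   56  52  
[... 326 characters left out ...]
50  50  50  50  80  99  98 119 155 186 215 105  49  50  50  49  50
   49  50  48  49  49  49]
 [114  59  49  72  96  99 119 156 146 153 233 237 107  50  49  50  50  49
   49  49  49  48  50  49]
 [ 51  89  96 100 121 158 149  55  49  80 232 237 102  49  49  49  49  49
   49  49  49  49  49  49]
 [ 97  99 121 162 112  55  50  50  50  51  55  56  50  49  49  49  50  49
   49  50  50  51  50  49]
 [136 135 114 106  57  50  50  49  49  50  50  49  50  50  51  50  49  49
   50  48  48  49  50  50]
 [103 165  88  50 101  57  49  50  49  50  49  50  49  50  49  49  50  50
   51  49  49  49  50  50]
 [201 191 129  88  51 104  58  50  49  48  50  49  50  49  50  49  49  51
   50  50  49  49  49  49]]
```

The ball is at about (292,203), which matches an almost level arm. I'll press down gently until the foot seats.

{"op": "arm_command", "data": {"deltas": [[[0, 0, -0.1, 0, 0, 0], [0, 0, -0.1, 0, 0, 0], [0, 0, 0, 0, 0, 0]]]}}

```text
t: 16.55
tool_pos: [0.445, 0.2499, 0.0672]
orientation: [2.316, 2.122, -0.0]
force: [0.9, -0.7, 0.0]
opening: 0.0008
gripper_force: 0.2
```

{"op": "arm_command", "data": {"deltas": [[[0, 0, -0.1, 0, 0, 0], [0, 0, -0.05, 0, 0, 0], [0, 0, 0, 0, 0, 0]]]}}

```text
t: 16.8
tool_pos: [0.4451, 0.2499, 0.0661]
orientation: [2.316, 2.122, 0.0]
force: [-0.6, 0.1, 2.9]
opening: 0.0005
gripper_force: 1.8
```

{"op": "arm_command", "data": {"deltas": [[[0, 0, -0.05, 0, 0, 0], [0, 0, -0.05, 0, 0, 0], [0, 0, 0, 0, 0, 0]]]}}

```text
t: 17.05
tool_pos: [0.4452, 0.25, 0.066]
orientation: [2.316, 2.122, 0.0]
force: [-4.1, -3.6, 11.9]
opening: 0.0002
gripper_force: 5.8
```

{"op": "arm_command", "data": {"deltas": [[[0, 0, -0.05, 0, 0, 0], [0, 0, 0, 0, 0, 0], [0, 0, 0, 0, 0, 0], [0, 0, 0, 0, 0, 0]]]}}

```text
t: 17.38
tool_pos: [0.4453, 0.25, 0.0659]
orientation: [2.316, 2.122, 0.0]
force: [-7.1, -4.4, 15.1]
opening: 0.0005
gripper_force: 7.8
```

The stop is firm and the bar top is at 66 mm, which means the arm is level. Retreating straight up.

{"op": "arm_command", "data": {"deltas": [[[0, 0, 0.15, 0, 0, 0], [0, 0, 0.3, 0, 0, 0], [0, 0, 2, 0, 0, 0], [0, 0, 4, 0, 0, 0], [0, 0, 4, 0, 0, 0], [0, 0, 4, 0, 0, 0], [-1, -3.5, 1, 0, 0, 0], [-1, -3.8, 0, 0, 0, 0], [-1, -3.8, 0, 0, 0, 0], [-1, -3.8, 0, 0, 0, 0], [-1, -3.5, 0, 0, 0, 0], [0, 0, 0, 0, 0, 0]]]}}

```text
t: 18.38
tool_pos: [0.3939, 0.0612, 0.2188]
orientation: [2.32, 2.116, -0.002]
force: [-1.1, 0.3, -0.4]
opening: 0.0007
gripper_force: 0.0
```

{"op": "arm_command", "data": {"deltas": [[[-1, -3.5, 0, 0, 0, 0], [-1, -3.8, 0, 0, 0, 0], [-1, -3.8, 0, 0, 0, 0], [0, -3.8, 0, 0, 0, 0], [0, -3.8, 0, 0, 0, 0], [0, -2, 0, 0, 0, 0], [0, 0, 0, 0, 0, 0], [0, 0, 0, 0, 0, 0], [0, 0, 0, 0, 0, 0], [0, 0, 0, 0, 0, 0]]]}}

```text
t: 19.22
tool_pos: [0.3652, -0.14, 0.2187]
orientation: [-2.315, -2.124, -0.0]
force: [0.0, 0.6, 0.4]
opening: 0.0007
gripper_force: 0.0
```

Run:
```python
from h import *
print(monitor.read_state()["tool_pos"])
a=eyes.read_camera("scene");t=eyes.read_camera("top");cv2.imwrite("pics/scene9.png",a);cv2.imwrite("pics/top9.png",t)
def blobs(im,n,roi,z):
    x0,y0,x1,y1=roi;r=(im[y0:y1,x0:x1].max(2)<60).astype(np.uint8);nl,L,st,c=cv2.connectedComponentsWithStats(r)
    return [((c[i]+[x0,y0]).round(1).tolist(),int(st[i,4]),plane(n,c[i]+[x0,y0],z).round(4).tolist()) for i in range(1,nl) if st[i,4]>15]
print(blobs(a,"scene",(262,185,312,222),.06));print(blobs(t,"top",(250,212,310,252),.06))
print("expect ball",np.array([.4523,.3152,.06])-.094*np.array([.089,.996,0]))
n="top";x0,y0,x1,y1=235,180,325,285
g=cv2.resize(cv2.cvtColor(t,6)[y0:y1,x0:x1],None,fx=4,fy=4,interpolation=2)
nl,L,st,c=cv2.connectedComponentsWithStats((g>200).astype(np.uint8),connectivity=4);l=L[(245-y0)*4,(295-x0)*4]
h=cv2.convexHull(cv2.findContours((L==l).astype(np.uint8),0,1)[0][0]);q=(cv2.approxPolyN(h,4,ensure_convex=True).reshape(-1,2)+.5)/4-.5+[x0,y0]
W=np.array([plane(n,p,.04) for p in q]);print(W.round(4).tolist(),W.mean(0).round(4))
b=cv2.imread("pics/top0.png")
for nm,(u,v) in dict(timer=(341,208),label=(335,260),cups=(228,170),marker=(202,273),red=(170,177),yellow=(130,172)).items():
    T=b[v-16:v+16,u-16:u+16];m=cv2.matchTemplate(t[v-26:v+26,u-26:u+26],T,5);print(nm,cv2.minMaxLoc(m)[1::2])
```

```text
[ 0.36524722 -0.14002671  0.21873669]
[([291.2, 203.8], 36, [0.4408, 0.2201, 0.06]), ([283.1, 211.9], 24, [0.4304, 0.256, 0.06])]
[([277.8, 231.4], 37, [0.4422, 0.2181, 0.06])]
expect ball [0.443934 0.221576 0.06    ]
[[0.5016, 0.1378, 0.04], [0.3732, 0.1494, 0.04], [0.3853, 0.282, 0.04], [0.5134, 0.2694, 0.04]] [0.4434 0.2097 0.04  ]
timer (0.9994106292724609, (10, 10))
label (0.9981177449226379, (10, 10))
cups (0.9993281960487366, (10, 10))
marker (0.9993923902511597, (10, 10))
red (0.9412697553634644, (8, 10))
yellow (0.9890086650848389, (10, 10))
```

The ball sits at level height in both views, the lid centre is unchanged, and the bystanders are in place. The red bottle's match is off by about 2 px, roughly 5 mm and well within the 30 mm limit. Handing in.

```bash
python3 -c "
from plant import ticket
print(ticket.close_job())"
```

```text
the job is handed in; nothing more can be done
None
```

I handed the job in without seeing the verdict: in the final camera check the lid lay flat on the tray and the hold-down arm was level with its foot on the lid, the highest finger force read on the lid was about 13 N, and nothing beside the station had clearly moved (the red bottle's match was off by about 2 px, roughly 5 mm).

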